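# Seat the strainer of the citrus press

### The job

The white strainer of the citrus press sits crooked because it rides on the press's orange lug. With a fingertip, turn the strainer where it lies (never pick it up) until its notch meets the lug and it drops level, then press its centre collar down until the strainer clicks fully home on the press, and leave it there. Do not disturb the glass, the cone or the mug.

Things in the scene. Friction and masses are not known exactly. Their poses are not given: they have to be found in the camera images.
- citrus_press: The press, fixed: white motor base, steel juice collector 160 mm across, flat deck on top 165 mm above the sideboard. Origin: centre of its underside; its z is the upright axis, -x points to the lug, +y to the spout. In the deck is a round throat, radius 41 mm, in which the strainer turns and sinks.
- seat_centre (a point): Point on the axis of the press at deck height. Four dark sprung retaining bars stand round the deck, 45 and 135 degrees either side of the lug: tops 14 mm above the deck, housings 12 mm tall, 69 to 78 mm from the axis. The strainer's rim pushes them outward as it is pressed down and they snap back over it.
- lug (a point): Point on the deck 57 mm from the axis of the press, at the foot of the orange locating lug: 9 mm wide, from 54 to 70 mm from the axis, 17 mm tall. The strainer never hides its outer 10 mm.
- strainer: Cream white plastic strainer, about 0.3 kg: flange 120 mm across, 5 mm thick, sieve basket 80 mm across and 40 mm deep below, collar and two knobs above. Origin on its axis at the flange's underside, z up, -x to the notch, +y to knob_a. At the start it lies on the lug and two bars, underside 13 to 17 mm above the deck, notch at least 30 degrees from the lug, either way.
- notch (a point): Middle of the notch in the strainer's rim, 57 mm from its axis, at the flange's underside. 16 mm wide at the rim, 14 mm inside, 8 mm deep, an orange mark on the flange either side. Over the lug (within about 2.5 degrees) the strainer drops level on the bars, underside about 13.5 mm above the deck, and the lug then stops it from turning on. Fully home, the underside is on the deck.
- collar_top (a point): Middle of the top of the strainer's centre collar, 29 mm across, on its axis, 21 mm above the flange's underside (16 mm above its top face). Once the notch is on the lug, 10 to 15 N straight down here pushes the rim past the retaining bars; the strainer sinks 13 mm and the deck stops it.
- knob_a (a point): Middle of the top of one of the strainer's two round finger knobs, 47 mm from the strainer's axis: 14 mm across (19 mm at its foot), 16 mm tall above the flange's top face. Seen from above, a quarter turn clockwise from the notch. A sideways push of about 2 N, square to the radius, turns the strainer; nothing stands within 25 mm of the path of the knobs at their height.
- knob_b (a point): The same for the other knob, across the axis; seen from above, a quarter turn anticlockwise from the notch.
- glass: Clear tumbler, 80 mm across, 88 mm tall, standing under the spout, 126 mm from the axis of the press; origin at the centre of its underside.
- reamer_cone: Orange ribbed reamer cone of the press, 66 mm across, 48 mm tall, standing on the sideboard at the right; origin at the centre of its underside. It goes on later, by hand.
- mug: White mug with dark dots, 82 mm across, 91 mm tall, standing at the back; origin at its underside.
Not all that is in view belongs to the job. What is shaped like the citrus_press but pink is not meant.

How it is judged:
By the outcome, as a careful person would: the job done as asked, in the order asked, and still so for the second after the job is handed in, with the robot touching nothing.
It also fails if it takes over 67 s, if anything falls off the work surface, if the arm or the gripper's body presses on something with over 40 N, if the wrist force passes 120 N, or if a joint passes its speed limit or range.

### The arm

A 6-joint arm with a two-finger parallel gripper is mounted at the origin on a cart in front of the work surface, level with it; the furniture and walls round the work are solid. World frame = base frame: x ahead of the robot, y to its left, z up, the work surface at z = 0. Lengths are in m, angles in degrees, forces in N, time in s.
With the tool pointing down it reaches from about 0.4 to 0.825 m from the base axis. Payload 7 kg.
Tool frame: the origin (TCP) lies at the very end of the fingers, on their centre line; the grasp point (between the pads) lies 19 mm behind it (ctrl.grip_point_offset is the distance from the TCP to the grasp point, in m); x points along the fingers, z is the direction in which the jaws open and shut, and the axes are right-handed (so a half turn about x gives the same grasp; the last joint's range is limited). The gripper opens to 88 mm and grips with 3 to 60 N. Pads are 19 mm wide; open, the fingers measure 130 mm over their backs; the gripper's body (78 mm by 193 mm) begins 47 mm behind the grasp point.
Start: joints at [79.704, 20.546, 0.682, 0, -70.136, -16.507], TCP at [0.304, 0.602, 0.227] pointing down, gripper open.
Joint ranges: [-176.03, 176.03], [-82.01, 121.73], [-58.28, 71.71], [-173.87, 95.51], [-174.79, -0.11], [-173.66, 173.66]. Speed limits (degrees/s): [136.94, 136.94, 172.46, 180, 180, 180].

### API

Orientations are given as [roll, pitch, yaw] about the fixed x, y, z axes, in that order (R = Rz(yaw) Ry(pitch) Rx(roll)).
In Python, from plant import get_obs, snapshot, calibration, close_job, ctrl gives the robot as it stands.
- The arm moves only by the tool move_arm, never from a script. Its argument "commands" is a list that holds one entry, the list of rows, each a list of 4 numbers: the shift along the tool's x, y, z in cm, then the turn about the tool's x in rad. In form: [[[dx, dy, dz, spin], ...]]. A call has 1 to 8 rows; each row shifts and turns the commanded pose from where the row before left it, along the tool's axes as they then stand; what a row does not reach is not made up. A row lasts 1/10 s, in which the tool goes at most 50 mm and 8.59 degrees, less where a joint would pass 70% of its speed; a pose out of reach is approached as far as the arm can. A call with a gripper value outside its range is refused whole. "jaw" is the finger opening in cm, from 0 to 8.76, set as the call begins (left out, the last holds). The fingers move at their own pace and stop on an object; the grip force is fixed at half the most. Time passes only in rows, so rows that do not move let the fingers close. It gives the time, the measured TCP pose, the force and the opening at its end, in the units of the state.
- get_obs(): the state, without advancing time (a new reading comes with each control period).
- snapshot(name): name is "scene" or "top" or "wrist"; returns (picture, depth): 420x560x3 uint8, red, green, blue; 420x560 float32, m along the optical axis (not along the pixel's ray), 0 where there is no reading.
- calibration(name): a dict with "mtx" (3x3 intrinsics, pixels), "k1" (the pictures are not rectified: a ray, as slopes to the right and down, at radius r is drawn at 1 + k1 r^2 times it, then the intrinsics apply), "T" (4x4, takes a point from camera to world coordinates); the wrist camera has in their place "tool_from_camera" (4x4, takes a point from camera to tool coordinates, whose origin is the TCP and whose axes are the tool frame's). Camera axes: x right, y up, looking along -z (the intrinsics and any distortion apply to the point x, -y, -z); pixel columns grow to the right and rows downward; lengths in m; the calibration is good to about 2 mm. A picture is of the moment at which its call begins: read the wrist's pose just before it. calibration takes no time and is no camera call.
- close_job(): hands the job in, once; it reports no verdict.
The state is a dict: "clock": time; "joint_pos": joint angles; "qvel": joint speeds; "tau": joint torques, N m; "tool_pos": TCP position; "orientation": TCP orientation; "force": force on the tool from outside, world axes, zero at the start; "moment": the same for the moment, N m; "opening": finger opening in m.
Only numpy, scipy, OpenCV 4.12 (cv2) and the standard library are available. Lean on these libraries where they do the work, as an engineer would, in place of code of your own. Each camera call takes 0.05 s, during which the arm holds its last target. There are 200 camera calls.

## Working session

There is one attempt and no reset: what is moved stays moved. The work goes in short steps, Python scripts to look and compute and a tool call to move; the robot and the scene stay as the last step left them, time stands still between calls to the robot, and variables do not carry over. Pictures are saved under pics/ and viewed, about 8 in all and at most 12, crops included, and the job is handed in when it is done.

Besides the shell and the picture viewer there is one more tool, called after ">>>" by a JSON object that holds its "api" and its "payload", one argument or row to a line. move_arm: Moves the arm, as the interface text tells. Its arguments: {"type":"object","properties":{"commands":{"type":"array"},"jaw":{"type":"number"}},"required":["commands"]}

```bash
ls; mkdir -p pics; cat > h.py <<'E'
import numpy as np, cv2
from plant import get_obs, snapshot, calibration, close_job, ctrl
from scipy.spatial.transform import Rotation as R
def toolT(o):
    T=np.eye(4); T[:3,:3]=R.from_euler('xyz',o['orientation'],degrees=True).as_matrix(); T[:3,3]=o['tool_pos']; return T
def camT(name,o=None):
    c=calibration(name)
    return c, (c['T'] if 'T' in c else toolT(o)@c['tool_from_camera'])
def rays(c,T,uv):
    K=np.array(c['mtx']); uv=np.atleast_2d(np.array(uv,float))
    s=cv2.undistortPoints(uv.reshape(-1,1,2),K,np.array([c['k1'],0,0,0.])).reshape(-1,2)
    d=np.c_[s[:,0],-s[:,1],-np.ones(len(s))]
    T=np.array(T); return T[:3,3], d@T[:3,:3].T
def onplane(c,T,uv,z):
    o,d=rays(c,T,uv); return o+d*((z-o[2])/d[:,2])[:,None]
def proj(c,T,P):
    T=np.array(T); p=(np.atleast_2d(P)-T[:3,3])@T[:3,:3]
    s=np.c_[p[:,0]/-p[:,2], p[:,1]/p[:,2]]   # right, down
    r2=(s**2).sum(1,keepdims=True); s=s*(1+c['k1']*r2)
    K=np.array(c['mtx']); return s*[K[0,0],K[1,1]]+[K[0,2],K[1,2]]
def depthpts(c,T,dep,mask):
    v,u=np.nonzero(mask&(dep>0)); o,d=rays(c,T,np.c_[u,v]); return o+d*dep[v,u][:,None],np.c_[u,v]
def save(n,im): cv2.imwrite('pics/'+n,im[...,::-1])
E
python3 - <<'E'
from h import *
o=get_obs(); print(o); print(ctrl.grip_point_offset)
for n in ('scene','top'):
    im,d=snapshot(n); c=calibration(n); print(n,c); save(n+'0.png',im); np.savez(n+'0.npz',im=im,d=d)
print(calibration('wrist'))
E
```

```text
pics
{'clock': 0.0, 'joint_pos': array([ 7.97040105e+01,  2.05909337e+01,  6.32740646e-01, -1.96139633e-02,
       -7.01358711e+01, -1.65073711e+01]), 'qvel': array([-0.04405192,  0.01814965,  0.02838743,  0.02800347, -0.090087  ,
       -0.06977124]), 'tau': array([ 1.89504637e-03, -5.82719493e+01,  2.93047714e+01,  6.99716493e+00,
        7.00741162e-03, -1.53486058e-04]), 'tool_pos': array([0.30417736, 0.60202022, 0.2256221 ]), 'orientation': array([   5.41843512,   89.90414518, -111.39160526]), 'force': array([-0.71763984,  0.0147265 , -1.06822509]), 'moment': array([ 0.00634259,  0.02632582, -0.01068205]), 'opening': 0.08761608671969423}
0.0188
scene {'mtx': array([[460.182799  ,   0.        , 268.80927262],
       [  0.        , 460.182799  , 207.53442666],
       [  0.        ,   0.        ,   1.        ]]), 'k1': -0.0036052382979750697, 'T': array([[ 0.57001704,  0.62378634, -0.53476273, -0.23693615],
       [-0.82143961,  0.4185411 , -0.3873762 , -0.62607606],
       [-0.0178198 ,  0.66008632,  0.75097836,  1.21242331],
       [ 0.        ,  0.        ,  0.        ,  1.     
[... 307 characters left out ...]
01552386, -0.06247729],
       [-0.01569389,  0.04453749,  0.99888443,  1.34346139],
       [ 0.        ,  0.        ,  0.        ,  1.        ]])}
{'mtx': array([[334.85194078,   0.        , 280.27063833],
       [  0.        , 334.85194078, 209.89750204],
       [  0.        ,   0.        ,   1.        ]]), 'k1': -0.03044665610161167, 'tool_from_camera': array([[-5.06293677e-04,  2.63270031e-01, -9.64722050e-01,
        -1.58986937e-01],
       [-1.26512700e-03,  9.64721233e-01,  2.63270472e-01,
         7.05985457e-02],
       [ 9.99999072e-01,  1.35378809e-03, -1.55362234e-04,
        -4.52370697e-04],
       [ 0.00000000e+00,  0.00000000e+00,  0.00000000e+00,
         1.00000000e+00]])}
```

View both.

View pics/top0.png

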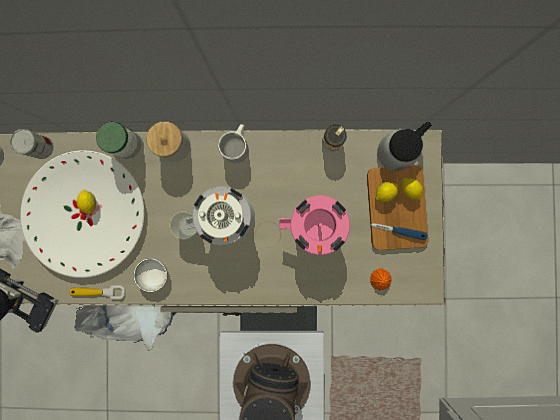

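View pics/scene0.png

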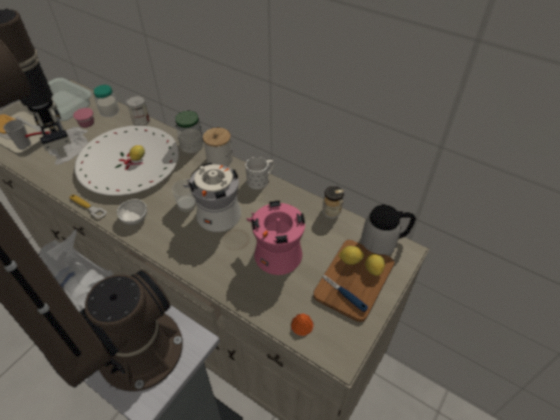

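```bash
python3 - <<'E'
from h import *
z=np.load('top0.npz'); im,d=z['im'],z['d']; c,T=camT('top')
cr=im[175:255,155:275]; save('crop.png',cv2.resize(cr,(720,480),interpolation=cv2.INTER_CUBIC))
hsv=cv2.cvtColor(im,cv2.COLOR_RGB2HSV); roi=np.zeros(im.shape[:2],bool); roi[180:250,190:260]=1
m=(roi&(hsv[...,0]<18)&(hsv[...,1]>130)&(hsv[...,2]>120)).astype(np.uint8)
n,l,st,ce=cv2.connectedComponentsWithStats(m)
for i in range(1,n): print(st[i],ce[i],onplane(c,T,ce[i],.182))
P,uv=depthpts(c,T,d,roi); k=(P[:,2]>.12); print(np.percentile(P[k,2],[5,25,50,75,95]))
# collector + deck circle (160mm at z .165)
k=(P[:,2]>.15); 
(cc,r)=cv2.minEnclosingCircle(P[k,:2].astype(np.float32)); print('enc',cc,r)
for uvp in [(223,215)]: print(onplane(c,T,uvp,.165))
E
```

```text
[215 193   4   7  16] [216.625 195.875] [[0.5553022  0.13433118 0.182     ]]
[224 193   4   7  16] [225.125 196.125] [[0.55452597 0.11152354 0.182     ]]
[224 237   3   5  12] [225.         239.16666667] [[0.43985349 0.11161679 0.182     ]]
[0.14456074 0.16484288 0.17672552 0.18579544 0.19347854]
enc (0.5052136778831482, 0.12523376941680908) 0.08071836829185486
[[0.5044799  0.11971532 0.165     ]]
```

View pics/crop.png

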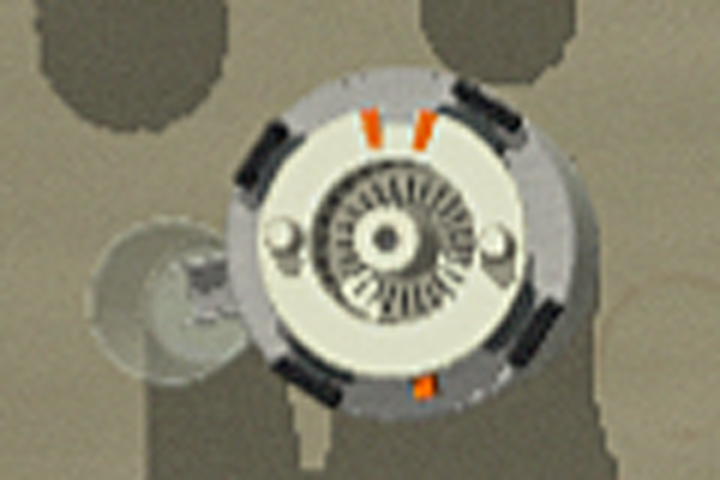

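Top view shows the real press at about (222,216), lug at (225,239) facing the robot, notch marks at (216–225,196), so the notch is almost opposite the lug. The strainer needs about 167° clockwise. Knob_a is on the right, and the pink press at (320,225) is the decoy. I'll raise the tool and go over for a close look.

>>> {"api": "move_arm", "payload": {
  "commands": [
    [[-3,0,0,0],[-3.4,0,0,0],[0,2.92,3,0],[0,2.92,3,0],[0,2.92,3,0],[0,2.92,3,0],[0,2.92,3,0],[0,2.92,3,0]]
  ],
  "jaw": 0
}}

```text
clock: 0.9
tool_pos: [0.3796, 0.361, 0.2903]
orientation: [-15.6, 90.0, -132.4]
force: [0.9, -0.4, -0.3]
opening: 0.0293
```

>>> {"api": "move_arm", "payload": {
  "commands": [
    [[0,2.92,3,0],[0,2.92,3,0],[0,2.92,3,0],[0,2.92,3,0],[0,2.92,3,0],[0,2.92,3,0]]
  ]
}}

```text
clock: 1.5
tool_pos: [0.4547, 0.1214, 0.2906]
orientation: [-163.1, 90.0, 80.1]
force: [0.8, 0.3, -0.1]
opening: 0.0005
```

>>> {"api": "move_arm", "payload": {
  "commands": [
    [[0,0,0,-0.14],[0,0,0,-0.14],[0,0,0,-0.13],[0,0,0,0],[0,0,0,0],[0,0,0,0]]
  ]
}}

```text
clock: 2.1
tool_pos: [0.4547, 0.1232, 0.2904]
orientation: [-55.7, 90.0, -149.2]
force: [0.4, -0.0, -0.1]
opening: 0.0006
```

```bash
python3 - <<'E'
from h import *
o=get_obs(); im,d=snapshot('wrist'); save('w1.png',im)
import pickle; pickle.dump((o,im,d),open('w1.pkl','wb'))
print(o['clock'],o['tool_pos'],o['joint_pos'],o['force'],o['opening']); T=toolT(o); print(T[:3,:3])
E
```

```text
2.1 [0.45469052 0.12318716 0.29044961] [ 3.91827759e+01 -1.34400702e+00 -1.78526263e+01 -2.34220167e-03
 -7.35066366e+01  4.73493982e+01] [ 0.35982349 -0.00846535 -0.05215747] 0.0005743976041210136
[[-2.31156749e-04  9.98168194e-01 -6.04996061e-02]
 [-1.37843079e-04 -6.04996390e-02 -9.98168210e-01]
 [-9.99999964e-01 -2.22393866e-04  1.51575477e-04]]
```

View pics/w1.png

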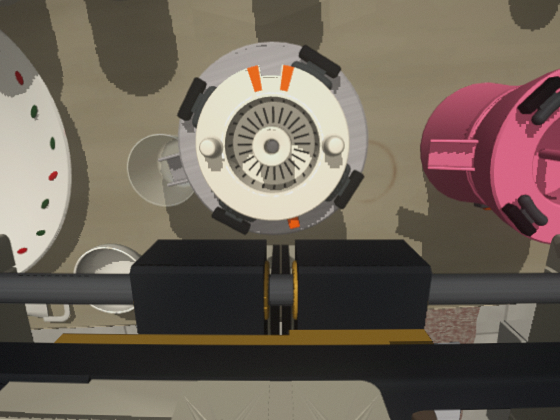

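Close view: strainer centre at (272,146), notch marks at (255,78)/(287,78), lug at (294,224), knobs at (209,147) and (335,146).

```bash
cat > meas.py <<'E'
from h import *
def meas(o,im,d,name='wrist',c0=(.505,.122)):
    c,T=camT(name,o); hsv=cv2.cvtColor(im,cv2.COLOR_RGB2HSV)
    P,uv=depthpts(c,T,d,np.ones(im.shape[:2],bool)); r=np.hypot(P[:,0]-c0[0],P[:,1]-c0[1])
    h=hsv[uv[:,1],uv[:,0]].astype(int)
    near=(r<.09)&(P[:,2]>.15)&(P[:,2]<.215)
    dark=near&(h[:,2]<75)&(r>.06)&(P[:,2]>.17)
    org=near&(h[:,0]<18)&(h[:,1]>130)&(h[:,2]>100)
    out={}
    for nm,k,amin in(('dark',dark,40),('orange',org,15)):
        m=np.zeros(im.shape[:2],np.uint8); m[uv[k,1],uv[k,0]]=1
        n,l,st,ce=cv2.connectedComponentsWithStats(m,connectivity=8); L=[]
        for i in range(1,n):
            if st[i,4]>=amin:
                q=P[k][l[uv[k,1],uv[k,0]]==i]; L.append(q); print(nm,ce[i].round(1),st[i,4],q.mean(0).round(4),'zmax',np.percentile(q[:,2],95).round(4))
        out[nm]=L
    top=near&(P[:,2]>.1935)&(h[:,1]<80)
    m=np.zeros(im.shape[:2],np.uint8); m[uv[top,1],uv[top,0]]=1
    n,l,st,ce=cv2.connectedComponentsWithStats(m)
    for i in range(1,n):
        if st[i,4]>30:
            q=P[top][l[uv[top,1],uv[top,0]]==i]; print('high',ce[i].round(1),st[i,4],q.mean(0).round(4),'mid',((q.max(0)+q.min(0))/2).round(4),'z95',np.percentile(q[:,2],95).round(4))
    fl=near&(h[:,1]<80)&(h[:,2]>150)&(P[:,2]>.175)&(P[:,2]<.192)
    q=P[fl]; A=np.c_[q[:,:2]-c0,np.ones(len(q))]; s=np.linalg.lstsq(A,q[:,2],rcond=None)[0]; print('flange plane tilt',s[:2].round(4),'z',s[2].round(4),'enc',cv2.minEnclosingCircle(q[:,:2].astype(np.float32)))
    de=near&(P[:,2]<.171)&(P[:,2]>.16); print('deck',np.median(P[de,2]))
    return out
E
python3 - <<'E'
from meas import *
import pickle
meas(*pickle.load(open('w1.pkl','rb')))
E
```

```text
dark [317.9  63.3] 749 [0.5642 0.0883 0.1774] zmax 0.1792
dark [193.6 101. ] 772 [0.5429 0.1856 0.1775] zmax 0.1797
dark [346.7 188.8] 576 [0.4658 0.0677 0.1773] zmax 0.1789
dark [232.  218.3] 627 [0.4464 0.1652 0.1774] zmax 0.1795
orange [285.9  76.9] 234 [0.5551 0.1132 0.1847] zmax 0.1858
orange [254.7  77.7] 237 [0.556  0.1364 0.1846] zmax 0.1858
orange [293.4 222.6] 108 [0.4406 0.1135 0.1817] zmax 0.1836
high [271.3 146.5] 1027 [0.5061 0.127  0.2016] mid [0.5059 0.1269 0.199 ] z95 0.2029
high [334.6 145.4] 296 [0.504  0.0808 0.201 ] mid [0.5038 0.0802 0.1991] z95 0.2033
high [208.7 147.9] 305 [0.5079 0.1731 0.2002] mid [0.5077 0.1739 0.1984] z95 0.2024
flange plane tilt [-0.0296 -0.0082] z 0.1858 enc ((0.5044981241226196, 0.12706829607486725), 0.06237092986702919)
deck 0.16575088018154638
```

>>> {"api": "move_arm", "payload": {
  "commands": [
    [[0,2.7,1.3,0],[0,2.7,1.3,0],[0,2.6,1.3,0],[3,0,0,0],[3,0,0,0],[2.5,0,0,0],[1.3,0,0,0],[0,0,0,0]]
  ]
}}

```text
clock: 2.95
tool_pos: [0.5315, 0.0793, 0.191]
orientation: [-61.0, 89.8, -154.4]
force: [0.5, 0.5, -0.7]
opening: 0.0006
```

```bash
python3 - <<'E'
from h import *
C=np.array([.505,.1268])
o=get_obs(); T=toolT(o); p=T[:2,3]-C; print(o['tool_pos'],o['force'],o['joint_pos'].round(1))
u=T[:2,1];v=T[:2,2]; print('tool comps y,z',p@u,p@v,'psi',np.degrees(np.arctan2(u[1],u[0])))
E
```

```text
[0.53151091 0.07928507 0.19096661] [ 0.48104044  0.51107353 -0.74291657] [ 29.4   9.3 -19.5  -0.  -61.4  57.3]
tool comps y,z 0.02924691368303347 0.04588152415883689 psi -3.3561091669378875
```

>>> {"api": "move_arm", "payload": {
  "commands": [
    [[0,-0.4,0,0],[0,-0.4,0,0],[0,-0.3,0.1,0],[0,-0.37,0.12,0.08],[0,-0.37,0.12,0.08],[0,-0.37,0.12,0.08],[0,-0.37,0.12,0.08],[0,-0.37,0.12,0.08]]
  ]
}}

```text
clock: 3.75
tool_pos: [0.5026, 0.0775, 0.1939]
orientation: [132.8, 89.8, 16.4]
force: [0.9, -1.4, 1.6]
opening: 0.0004
```

```bash
cat > st.py <<'E'
from h import *
C=np.array([.505,.1268])
o=get_obs(); T=toolT(o); p=T[:2,3]-C; print(o['clock'],o['tool_pos'].round(4),o['force'].round(2),o['joint_pos'].round(1))
u=T[:2,1];v=T[:2,2]; print('tool comps y,z',(p@u).round(4),(p@v).round(4),'psi',np.degrees(np.arctan2(u[1],u[0])).round(2),'tang force',(T[:3,:3].T@o['force']).round(2))
E
python3 st.py
```

```text
3.75 [0.5026 0.0775 0.1939] [ 0.92 -1.38  1.6 ] [ 31.    6.2 -22.9   0.  -60.8  32.6]
tool comps y,z 0.0198 0.0453 psi -26.41 tang force [-1.6   1.44  0.82]
```

>>> {"api": "move_arm", "payload": {
  "commands": [
    [[0,0,0,0],[0,0,0,0]]
  ]
}}

```text
clock: 3.95
tool_pos: [0.5023, 0.0775, 0.1933]
orientation: [141.3, 89.9, 25.2]
force: [0.3, -0.8, 0.2]
opening: 0.0006
```

```bash
python3 st.py; python3 - <<'E'
from meas import *
im,d=snapshot('wrist'); o=get_obs(); save('w2.png',im); meas(o,im,d,c0=(.505,.1268))
E
```

```text
3.95 [0.5023 0.0775 0.1933] [ 0.31 -0.77  0.16] [ 30.9   6.2 -22.9   0.  -60.8  33. ]
tool comps y,z 0.0193 0.0455 psi -26.09 tang force [-0.16  0.62  0.55]
dark [212.1 161.1] 1975 [0.5624 0.088  0.1774] zmax 0.1795
dark [ 79.9 254. ] 871 [0.5499 0.182  0.1766] zmax 0.1787
orange [210.6 197.6] 463 [0.5465 0.0962 0.1846] zmax 0.1856
orange [166.3 198.9] 452 [0.556  0.1173 0.1841] zmax 0.1851
high [273.  253.6] 241 [0.5128 0.0766 0.2066] mid [0.5113 0.0771 0.2043] z95 0.2143
high [288.  253.4] 237 [0.5097 0.0703 0.2063] mid [0.5074 0.07   0.2043] z95 0.2137
high [102.6 306.9] 160 [0.5226 0.1702 0.2004] mid [0.5229 0.1706 0.1991] z95 0.2017
flange plane tilt [-0.0381 -0.0025] z 0.1856 enc ((0.5081983804702759, 0.12757983803749084), 0.06023115664720535)
deck 0.1654958134318173
```

View pics/w2.png

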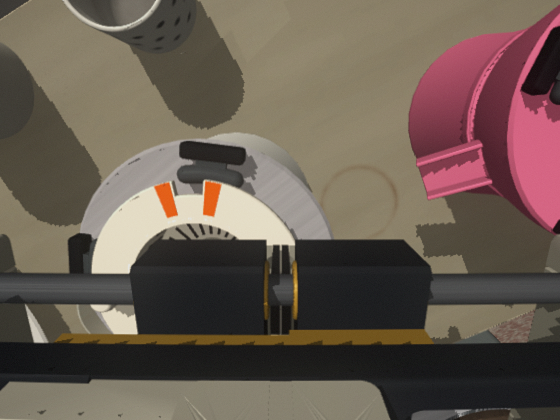

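Turned about 21°: notch marks at (166,199)/(211,198), now at -23.6°. The push works, so I'm continuing.

>>> {"api": "move_arm", "payload": {
  "commands": [
    [[0.05,-0.37,0.12,0.08],[0.05,-0.37,0.12,0.08],[0.05,-0.37,0.12,0.08],[0,-0.37,0.12,0.08],[0,-0.37,0.12,0.08],[0,-0.37,0.12,0.08],[0,-0.37,0.12,0.08],[0,-0.37,0.12,0.08]]
  ]
}}

```text
clock: 4.8
tool_pos: [0.4741, 0.0892, 0.1914]
orientation: [50.5, 89.9, -102.5]
force: [-0.8, -3.9, 4.1]
opening: 0.0002
```

```bash
python3 st.py
```

```text
4.8 [0.4741 0.0892 0.1914] [-0.76 -3.94  4.15] [ 34.1   3.8 -25.9   0.1 -60.3  -7.2]
tool comps y,z 0.0194 0.0446 psi -62.99 tang force [-4.14  3.17  2.47]
```

>>> {"api": "move_arm", "payload": {
  "commands": [
    [[-0.15,-0.36,0.14,0.08],[0,-0.36,0.14,0.08],[0,-0.36,0.14,0.08],[0,-0.36,0.14,0.08],[0,-0.36,0.13,0.08],[0,-0.36,0.13,0.08],[0,-0.36,0.13,0.08],[0,-0.36,0.13,0.08]]
  ]
}}

```text
clock: 5.6
tool_pos: [0.4578, 0.1153, 0.1923]
orientation: [39.6, 89.9, -150.1]
force: [-1.9, -1.6, -0.1]
opening: 0.0005
```

```bash
python3 st.py
```

```text
5.6 [0.4578 0.1153 0.1923] [-1.87 -1.56 -0.05] [ 38.1   2.8 -26.9  -0.  -60.4 -47.8]
tool comps y,z 0.0192 0.0446 psi -99.67 tang force [0.06 1.85 1.58]
```

>>> {"api": "move_arm", "payload": {
  "commands": [
    [[0,-0.36,0.14,0.08],[0,-0.36,0.14,0.08],[0,-0.36,0.14,0.08],[0,-0.36,0.14,0.08],[0,-0.36,0.14,0.08],[0,-0.36,0.14,0.08],[0,-0.36,0.14,0.08],[0,-0.36,0.14,0.08]]
  ]
}}

```text
clock: 6.4
tool_pos: [0.4602, 0.1459, 0.1922]
orientation: [62.4, 89.9, -164.0]
force: [-1.8, 0.9, -1.1]
opening: 0.0004
```

```bash
python3 st.py; python3 - <<'E'
from meas import *
im,d=snapshot('wrist'); o=get_obs(); save('w3.png',im); meas(o,im,d,c0=(.505,.1268))
E
```

```text
6.4 [0.4602 0.1459 0.1922] [-1.77  0.88 -1.15] [ 41.    3.9 -25.7  -0.  -60.5 -87.3]
tool comps y,z 0.0192 0.0448 psi -136.34 tang force [1.15 0.67 1.85]
dark [167.6 160.8] 1671 [0.4644 0.07   0.1777] zmax 0.1798
dark [323.6 230.1] 280 [0.4357 0.156  0.1766] zmax 0.1787
dark [302.  233.4] 141 [0.445  0.1484 0.1779] zmax 0.1797
dark [ 90.2 317.6] 347 [0.5701 0.0938 0.1775] zmax 0.1788
orange [259.9 187. ] 441 [0.441  0.1138 0.1817] zmax 0.1839
orange [161.2 202.3] 457 [0.48   0.0823 0.1874] zmax 0.1884
orange [206.6 199.9] 481 [0.4632 0.0983 0.1879] zmax 0.189
high [272.9 254.1] 240 [0.4556 0.1374 0.2062] mid [0.4572 0.1376 0.2044] z95 0.2138
high [288.1 254.1] 242 [0.4508 0.1425 0.2063] mid [0.4513 0.1439 0.2044] z95 0.2136
high [103.4 309.6] 332 [0.5401 0.0966 0.2004] mid [0.5406 0.0959 0.1985] z95 0.2019
flange plane tilt [-0.0323 -0.0053] z 0.186 enc ((0.505280613899231, 0.11736894398927689), 0.06289535015821457)
deck 0.16575842271417943
```

View pics/w3.png

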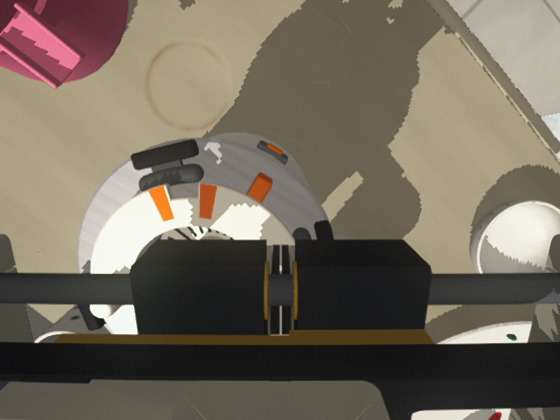

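Marks at (161,202)/(207,200), lug at (260,187): notch at -132°, so 36° to go. Slowing down.

>>> {"api": "move_arm", "payload": {
  "commands": [
    [[0,-0.27,0.11,0.06],[0,-0.27,0.11,0.06],[0,-0.27,0.11,0.06],[0,-0.27,0.11,0.06],[0,-0.27,0.11,0.06],[0,-0.27,0.11,0.06],[0,-0.27,0.11,0.06],[0,-0.18,0.07,0.04]]
  ]
}}

```text
clock: 7.25
tool_pos: [0.4734, 0.164, 0.1923]
orientation: [80.5, 89.9, -172.0]
force: [-1.0, -0.4, -1.0]
opening: 0.0004
```

>>> {"api": "move_arm", "payload": {
  "commands": [
    [[0,-0.09,0.04,0.02],[0,-0.09,0.04,0.02],[0,-0.09,0.04,0.02],[0,-0.09,0.04,0.02],[0,0,0,0]]
  ]
}}

```text
clock: 7.75
tool_pos: [0.4768, 0.1665, 0.1926]
orientation: [-77.1, 90.0, 25.7]
force: [0.8, 0.3, -0.4]
opening: 0.0005
```

```bash
python3 st.py; python3 - <<'E'
from meas import *
im,d=snapshot('wrist'); o=get_obs(); save('w4.png',im); meas(o,im,d,c0=(.505,.1268))
E
```

```text
7.75 [0.4768 0.1665 0.1926] [ 0.8   0.31 -0.43] [  41.6    6.   -23.3    0.   -60.7 -118.8]
tool comps y,z 0.0187 0.045 psi -167.2 tang force [ 0.43 -0.85  0.12]
dark [110.8 189.4] 1544 [0.4631 0.0708 0.1776] zmax 0.1798
dark [287.2 197.1] 2097 [0.4463 0.1638 0.1778] zmax 0.1799
orange [196.3 170.8] 664 [0.4425 0.1148 0.1804] zmax 0.1837
orange [207.2 199.2] 474 [0.454 0.124 0.188] zmax 0.1891
orange [161.9 201.8] 465 [0.4605 0.1017 0.1877] zmax 0.1888
high [272.9 253.9] 240 [0.4678 0.1613 0.2064] mid [0.4702 0.1611 0.2043] z95 0.2138
high [288.1 253.8] 238 [0.4662 0.1682 0.2063] mid [0.4683 0.1682 0.2046] z95 0.2135
high [103.2 309. ] 307 [0.5195 0.0831 0.2008] mid [0.5199 0.0819 0.1985] z95 0.2024
flange plane tilt [-0.0289  0.0064] z 0.1861 enc ((0.5007280707359314, 0.12154767662286758), 0.060791805386543274)
deck 0.16581758763422105
```

>>> {"api": "move_arm", "payload": {
  "commands": [
    [[0,-0.09,0.04,0.02],[0,-0.09,0.04,0.02],[0,-0.09,0.04,0.02],[0,0,0,0],[0,0,0,0]]
  ]
}}

```text
clock: 8.3
tool_pos: [0.4791, 0.1682, 0.1926]
orientation: [-100.2, 90.0, -0.8]
force: [-1.1, 0.0, 0.9]
opening: 0.0002
```

```bash
python3 st.py; python3 - <<'E'
from meas import *
im,d=snapshot('wrist'); o=get_obs(); save('w5.png',im); meas(o,im,d,c0=(.505,.1268))
E
```

```text
8.3 [0.4791 0.1682 0.1926] [-1.08  0.01  0.92] [  41.5    6.2  -23.     0.   -60.8 -122.1]
tool comps y,z 0.0188 0.045 psi -170.61 tang force [-0.92  1.07  0.18]
dark [281.9 192.3] 2137 [0.4464 0.164  0.1778] zmax 0.1799
dark [104.6 194. ] 1391 [0.4628 0.0701 0.1773] zmax 0.1794
orange [189.8 172.2] 746 [0.4431 0.1153 0.1801] zmax 0.1836
orange [210.5 197.2] 457 [0.4535 0.128  0.1843] zmax 0.1853
orange [165.8 199.2] 458 [0.4582 0.1053 0.1843] zmax 0.1854
high [273.  253.9] 238 [0.4698 0.1635 0.2065] mid [0.4722 0.1633 0.2044] z95 0.2139
high [288.1 253.9] 234 [0.4686 0.1704 0.2064] mid [0.4702 0.1704 0.2042] z95 0.2137
high [104.4 307.5] 198 [0.5166 0.0824 0.1997] mid [0.5168 0.082  0.1982] z95 0.2011
flange plane tilt [ 0.0046 -0.0006] z 0.1841 enc ((0.5010947585105896, 0.12229044735431671), 0.06103019788861275)
deck 0.16575937981863556
```

The strainer has dropped level: tilt ≈0, flange top at 0.184, notch at -168.4°, which matches the lug direction. Backing off, then moving over the collar.

>>> {"api": "move_arm", "payload": {
  "commands": [
    [[0,0.8,0,0],[0,0.7,0,0],[-2,0,0,0],[-2,0,0,0],[0,-1.7,-2.2,0],[0,-1.7,-2.3,0],[0,0,0,0],[0,0,0,0]]
  ]
}}

```text
clock: 9.15
tool_pos: [0.5048, 0.1264, 0.2324]
orientation: [77.8, 90.0, 177.1]
force: [-0.4, 0.0, -0.8]
opening: 0.0002
```

```bash
python3 st.py; python3 - <<'E'
from meas import *
im,d=snapshot('wrist'); o=get_obs(); save('w6.png',im); meas(o,im,d,c0=(.505,.1268)); print('TOP')
im,d=snapshot('top'); meas(o,im,d,'top',c0=(.505,.1268))
E
```

```text
9.15 [0.5048 0.1264 0.2324] [-0.39  0.04 -0.78] [  35.7    5.7  -18.1   -0.   -66.2 -116.4]
tool comps y,z 0.0003 -0.0003 psi -170.69 tang force [0.78 0.38 0.1 ]
dark [352.3 147. ] 1051 [0.4444 0.1632 0.1779] zmax 0.1797
dark [201.4 153.3] 983 [0.4637 0.0696 0.1778] zmax 0.1794
orange [276.1 133.3] 372 [0.4436 0.1145 0.1824] zmax 0.1839
orange [295.7 153.2] 327 [0.4534 0.1283 0.1843] zmax 0.1853
orange [257.9 154.8] 334 [0.4581 0.1055 0.1842] zmax 0.1853
high [280.7 228.2] 899 [0.4977 0.1262 0.1993] mid [0.4996 0.127  0.1978] z95 0.2009
high [356.3 231.2] 322 [0.4924 0.1719 0.1986] mid [0.4933 0.1732 0.1975] z95 0.2008
high [205.5 234.3] 175 [0.5095 0.0815 0.198 ] mid [0.5102 0.0812 0.1977] z95 0.2008
high [280.5 252.8] 33 [0.5135 0.1287 0.1993] mid [0.5143 0.1288 0.1976] z95 0.2007
flange plane tilt [ 0.0034 -0.0009] z 0.1841 enc ((0.48956120014190674, 0.12256070226430893), 0.06557775288820267)
deck 0.16582966388198095
TOP
dark [242.  229.6] 64 [0.4651 0.0666 0.1777] zmax 0.1818
dark [206.9 237.8] 53 [0.4434 0.1608 0.1777] zmax 0.1809
orange [228.2 232.5] 17 [0.4575 0.1029 0.1835] zmax 0.1886
orange [219.7 234.2] 16 [0.4532 0.1255 0.1842] zmax 0.1869
orange [225.  237.8] 20 [0.4435 0.1115 0.1825] zmax 0.1868
flange plane tilt [0.0062 0.0007] z 0.1846 enc ((0.5042366981506348, 0.1232219710946083), 0.06029736250638962)
deck 0.1659364076960662
```

View pics/w6.png

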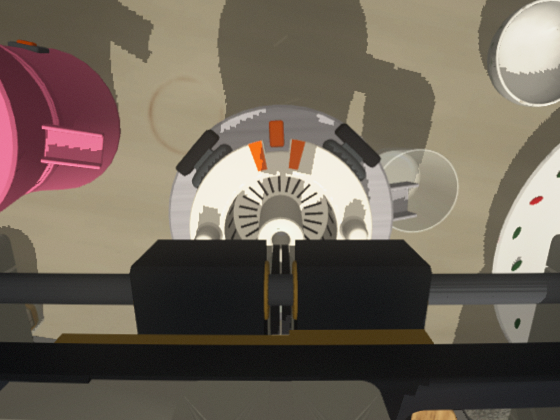

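The lug (276,133) sits between the marks (258,155)/(296,153), strainer level. Now pressing the collar.

>>> {"api": "move_arm", "payload": {
  "commands": [
    [[1.5,0,0,0],[1,0,0,0],[0.4,0,0,0],[0.3,0,0,0],[0.2,0,0,0],[0.2,0,0,0]]
  ]
}}

```text
clock: 9.85
tool_pos: [0.5054, 0.1271, 0.1987]
orientation: [-90.5, 89.9, 9.0]
force: [-11.0, 2.0, 21.1]
opening: 0.0004
```

>>> {"api": "move_arm", "payload": {
  "commands": [
    [[0.2,0,0,0],[0.2,0,0,0],[0.2,0,0,0],[0.2,0,0,0]]
  ]
}}

```text
clock: 10.25
tool_pos: [0.5051, 0.1268, 0.1883]
orientation: [108.1, 90.0, -152.5]
force: [0.7, -0.8, -0.5]
opening: 0.0003
```

>>> {"api": "move_arm", "payload": {
  "commands": [
    [[0.1,0,0,0],[0.1,0,0,0],[0.1,0,0,0],[0,0,0,0]]
  ]
}}

```text
clock: 10.65
tool_pos: [0.5052, 0.1268, 0.1863]
orientation: [-118.6, 90.0, -19.2]
force: [-3.0, -0.8, 7.2]
opening: 0.0005
```

>>> {"api": "move_arm", "payload": {
  "commands": [
    [[0.1,0,0,0],[0.1,0,0,0],[0,0,0,0]]
  ]
}}

```text
clock: 10.95
tool_pos: [0.5052, 0.1268, 0.1861]
orientation: [-95.6, 89.9, 3.8]
force: [-11.2, -0.5, 22.3]
opening: 0.0004
```

>>> {"api": "move_arm", "payload": {
  "commands": [
    [[-0.5,0,0,0],[-3,0,0,0],[-4,0,0,0],[-4,0,0,0],[0,3,0,0],[0,3,0,0],[0,0,0,0],[0,0,0,0]]
  ]
}}

```text
clock: 11.75
tool_pos: [0.4458, 0.1171, 0.2991]
orientation: [-64.1, 89.9, 35.4]
force: [1.0, -0.3, -0.8]
opening: 0.0003
```

```bash
python3 st.py; python3 - <<'E'
from meas import *
im,d=snapshot('wrist'); o=get_obs(); save('w7.png',im); meas(o,im,d,c0=(.505,.1268))
im,d=snapshot('top'); save('top7.png',im)
a=np.load('top0.npz')['im'].astype(int); print('top diff px', [(k,(np.abs(im[s].astype(int)-a[s]).max(-1)>40).sum()) for k,s in dict(mug=np.s_[125:160,215:247],cone=np.s_[268:292,368:394]).items()])
E
```

```text
11.75 [0.4458 0.1171 0.2991] [ 0.97 -0.28 -0.81] [  39.3   -2.7  -18.1    0.   -74.6 -119.9]
tool comps y,z 0.06 0.0001 psi -170.58 tang force [ 0.81 -0.91 -0.44]
dark [333.9 208.9] 512 [0.4436 0.1644 0.1771] zmax 0.1789
dark [221.6 213.6] 508 [0.4636 0.0685 0.1772] zmax 0.1788
orange [276.7 200.3] 211 [0.443  0.114  0.1814] zmax 0.1834
orange [264.4 212. ] 146 [0.458  0.1052 0.1709] zmax 0.1721
orange [290.6 211. ] 145 [0.4533 0.128  0.1708] zmax 0.1719
flange plane tilt [0.1597 0.0404] z 0.1846 enc ((0.47245073318481445, 0.12385566532611847), 0.054002534598112106)
deck 0.16617939112665164
top diff px [('mug', np.int64(0)), ('cone', np.int64(0))]
```

View pics/w7.png

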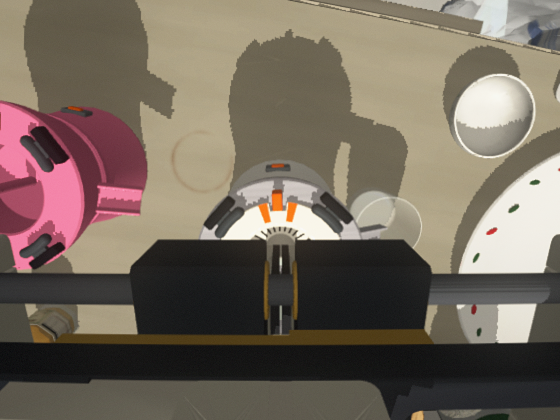

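The marks are now at deck +5 mm on the lug side. One more look from the other side to check that the whole rim is home.

>>> {"api": "move_arm", "payload": {
  "commands": [
    [[0,-3,0,0],[0,-3.5,0,0],[0,-3.5,0,0],[0,0,0,0],[0,0,0,0]]
  ]
}}

```text
clock: 12.35
tool_pos: [0.5455, 0.1333, 0.2967]
orientation: [113.4, 89.8, -147.3]
force: [-0.8, 0.7, -0.3]
opening: 0.0004
```

```bash
sed -i 's/>.1935)/>.18)/; s/>.175)&(P\[:,2\]<.192)/>.1685)\&(P[:,2]<.176)/' meas.py; python3 st.py; python3 - <<'E'
from meas import *
im,d=snapshot('wrist'); o=get_obs(); save('w8.png',im); meas(o,im,d,c0=(.505,.1268))
E
```

```text
12.35 [0.5455 0.1333 0.2967] [-0.8   0.71 -0.28] [  33.7    7.8   -7.3   -0.   -75.2 -114.4]
tool comps y,z -0.041 -0.0002 psi -170.68 tang force [0.28 0.67 0.83]
dark [342.4  86.8] 509 [0.4428 0.1663 0.1779] zmax 0.1793
dark [213.1  92.9] 498 [0.4638 0.0662 0.1779] zmax 0.1795
dark [332.1  92.3] 175 [0.4483 0.1589 0.1789] zmax 0.1808
dark [224.5  96.8] 151 [0.4653 0.0756 0.1788] zmax 0.1804
dark [342.5 212. ] 420 [0.5431 0.1876 0.1776] zmax 0.1793
dark [223.9 217.1] 411 [0.5642 0.087  0.1777] zmax 0.1793
orange [277.   76.3] 259 [0.4441 0.1143 0.1826] zmax 0.1844
orange [292.2  92. ] 194 [0.4526 0.128  0.1718] zmax 0.1729
orange [263.5  93.2] 192 [0.4573 0.1053 0.1718] zmax 0.173
high [333.6  96.7] 70 [0.4514 0.1606 0.1805] mid [0.4508 0.1603 0.1809] z95 0.1813
high [228.   96.6] 56 [0.4647 0.0787 0.1807] mid [0.4646 0.0794 0.1809] z95 0.1816
high [218.6 107.2] 31 [0.4738 0.0723 0.1805] mid [0.4735 0.0719 0.1807] z95 0.181
high [280.9 156.1] 996 [0.5034 0.1271 0.1864] mid [0.5037 0.1272 0.1848] z95 0.1882
high [338.6 154. ] 237 [0.4942 0.1725 0.1861] mid [0.4944 0.173  0.1846] z95 0.1882
high [223.6 159. ] 238 [0.513  0.0819 0.1861] mid [0.5135 0.0815 0.1848] z95 0.1882
high [340.3 199.2] 39 [0.5316 0.1827 0.1806] mid [0.5312 0.1822 0.1808] z95 0.1812
high [232.  209.8] 95 [0.5557 0.0934 0.1805] mid [0.5548 0.0937 0.1811] z95 0.1811
high [330.9 209. ] 33 [0.5413 0.1766 0.1806] mid [0.541  0.1768 0.181 ] z95 0.1812
flange plane tilt [-0.0012 -0.0004] z 0.1714 enc ((0.5112513899803162, 0.13107290863990784), 0.07402877509593964)
deck 0.16664286477352158
```

View pics/w8.png

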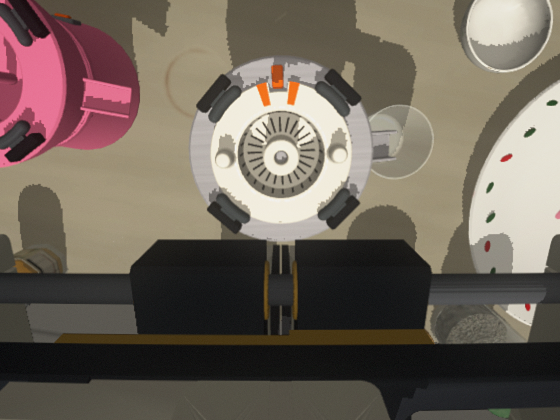

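All four bars have snapped over the rim, the flange is level on the deck (top 0.171) and the lug sits in the notch at (277,76). The robot is clear, so I'm handing in.

```bash
python3 -c "
from plant import close_job
print(close_job())"
```

```text
the job is handed in; nothing more can be done
None
```

The strainer is fully home on the press and the job is handed in, at about 12.4 s on the robot's clock. I pushed knob_a with the closed fingertips about 166° clockwise until the notch met the lug and the strainer dropped level. I then pressed the centre collar down until it stopped, and backed off clear.

**Last checks**
- **Height:** the flange top is about 5 mm above the deck, with tilt of about 0.1° or less. The collar top is 21 mm above the deck.
- **Fit:** the lug sits in the notch and all four retaining bars lie over the rim.
- **Mug and cone:** these areas of the top view show no change from the start.
- **Glass:** I checked it only by eye; it still stands under the spout.
- **Forces:** about 25 N was the most I read at the tool, while pressing the collar; readings came only at the end of each move. The fingertip saw about 4 N upward at one point during the turn, so I raised it 1.5 mm.

No check failed or disagreed.

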